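# Tap a drawer divider home against its hidden stop

## Robot

A 7-joint arm with a two-finger parallel gripper is mounted at the origin on the work surface. World frame = base frame: x ahead of the robot, y to its left, z up, the work surface at z = 0. Lengths are in mm, angles in rad, forces in N, time in s.
With the tool pointing down it reaches from about 400 to 875 mm from the base axis. Payload 4.4 kg.
Tool frame: the origin (TCP) lies at the very end of the fingers, on their centre line; the grasp point (between the pads) lies 19 mm behind it; z points along the fingers, y is the direction in which the jaws open and shut (so a half turn about z gives the same grasp; the last joint's range is limited). The gripper opens to 85 mm and grips with 20 to 120 N. Pads are 22 mm wide; open, the fingers measure 114 mm over their backs; the gripper's body (76 mm by 85 mm) begins 54 mm behind the grasp point. The pads swing forward as they close: fully open they stand 13 mm farther back than shut.
Start: joints at [1.173, 0.628, 0.038, 1.517, -0.027, 0.996, -0.02], TCP at [211.762, -614.552, 231.313] pointing down, gripper open.
Joint ranges: [-3.06, 3.06], [-0.37, 2.12], [-1.25, 1.32], [0.18, 2.47], [-1.1, 4.24], [0.23, 1.98], [-2.94, 2.94]. Speed limits (rad/s): [2.57, 2.57, 3.14, 3.14, 3.14, 3.14, 3.14].

## Interface

Orientations are given as [roll, pitch, yaw] about the fixed x, y, z axes, in that order (R = Rz(yaw) Ry(pitch) Rx(roll)).
In Python, from cell import read_state, get_image, finish_job gives the robot as it stands.
- The arm moves only by the tool carry_out, never from a script. Its argument "series" is a list that holds one entry, the list of rows, each a list of 7 numbers: the shift along the tool's x, y, z in cm, then the turn, a rotation vector about the tool's x, y, z in rad, then the finger opening in cm, from 0 to 8.54. In form: [[[x, y, z, wx, wy, wz, grip], ...]]. A call has 1 to 5 rows; each row is the pose to reach, as a shift and turn from the pose commanded when the call began, along the tool's axes at that moment; what a row does not reach only later rows make up. A row lasts 1/12 s, in which the tool goes at most 41.7 mm and 7.16 degrees, less where a joint would pass 70% of its speed; a pose out of reach is approached as far as the arm can. A call with a gripper value outside its range is refused whole. The fingers move at their own pace and stop on an object; the grip force is fixed at half the most. Time passes only in rows, so rows that repeat a pose let the fingers close. It gives the time, the measured TCP pose, the force and the opening at its end, in the units of the state.
- read_state(): the state, without advancing time (a new reading comes with each control period).
- get_image(name): name is "side" or "top"; returns a dict with "img" (420x560x3 uint8, blue, green, red), "z_map" (420x560 float32, mm along the optical axis (not along the pixel's ray), 0 where there is no reading), "mtx" (3x3 intrinsics, pixels), "T" (4x4, takes a point from camera to world coordinates). Camera axes: x right, y down, z forward; pixel columns grow to the right and rows downward; lengths in mm; the calibration is good to about 2 mm. A picture is of the moment at which its call begins.
- finish_job(): hands the job in, once; it reports no verdict.
The state is a dict: "clock": time; "qpos": joint angles; "qd": joint speeds; "tau": joint torques, N m; "eef_pos": TCP position; "tool_rot": TCP orientation; "force": force on the tool from outside, world axes, zero at the start; "torque": the same for the moment, N m; "width": finger opening in mm.
Only numpy, scipy, OpenCV 4.12 (cv2) and the standard library are available. Lean on these libraries where they do the work, as an engineer would, in place of code of your own. Each camera call takes 0.05 s, during which the arm holds its last target.

## Task

Take the wooden tapping block from its rubber mat and with it nudge the divider along its channel, in gentle taps, until its nose is home against the stop hidden under the cover; do not force it against the stop, and do not touch the divider with the gripper or the arm. Then stand the tapping block upright back on its mat and leave everything else where it is.

Things in the scene. Friction and masses are not known exactly. Their poses are not given: they have to be found in the camera images.
- block_grip (a point): Brown wooden tapping block, 200 g, upright on the mat: square head 50 x 50 mm, 34 mm high, with a square grip post 26 x 26 mm on its middle, 84 mm high in all. The point is on the post's axis, 59 mm above the block's underside (mid-post). x and y are square to the flat sides of head and post (a quarter turn changes nothing), z up.
- mat: Black rubber mat, fixed, 120 x 120 x 4 mm, the tapping block's place. Origin at the centre of its underside, on the counter; z up.
- divider: Loose pale wooden divider in the channel: foot 180 mm long, 70 wide, 20 thick; upright panel 66 wide, 12 thick, top 80 mm above the foot's underside, 24 mm behind the foot's middle (60 mm of bare foot behind it). Origin at the middle of the foot's underside; x along the foot to its nose, z up. 0.4 to 0.7 kg; takes 2 to 5 N to slide.
- divider_tail (a point): Centre of the flat rear end face of the divider's foot (the face to tap, 70 mm wide and 20 mm high), 10 mm above the channel floor. Same axes as the divider: x points the way it must be pushed.
- cover: Fixed plywood cover on the channel's far end, 120 mm long, 118 wide, top 48 mm above the counter. Origin on the channel floor, mid-mouth; x points in along the channel, z up. The nose starts near the mouth. Unseen inside, 45 to 73 mm from the mouth (varies), is a stop with a rubber buffer that yields 2 mm at about 1 N, then is solid. Over 20 N on it does damage.
- organiser: Fixed plywood board, 420 x 130 x 12 mm, carrying channel and cover. Its top is the channel floor, 12 mm above the counter. Two battens 15 mm wide, 24 mm high above that floor leave a channel 74 mm wide. Origin on the counter, on the channel's centre line 70 mm before the cover's mouth; the board reaches 225 mm behind it, 195 mm ahead. x along the channel to the cover, z up.
- pan_lid: Bystander: steel pan lid lying flat, 140 mm across, 52 mm high with its knob. Origin at the centre of its underside.
- tape_roll: Bystander: roll of pale tape lying flat, 90 mm across, 25 mm high. Origin at the centre of its underside.
- screw_jar: Bystander: small glass jar with a steel cap, 54 mm across, 75 mm high. Origin at the centre of its underside.
- screwdriver: Bystander: screwdriver with a black handle, 200 mm long, lying on the counter. Origin at its middle, on the counter.

How it is judged:
By the outcome, as a careful person would: the job done as asked, in the order asked, and still so for the second after the job is handed in, with the robot touching nothing.
It also fails if it takes over 64 s, if anything falls off the work surface, if the arm or the gripper's body presses on something with over 40 N, if the wrist force passes 120 N, or if a joint passes its speed limit or range.

## Working session

There is one attempt and no reset: what is moved stays moved. The work goes in short steps, Python scripts to look and compute and a tool call to move; the robot and the scene stay as the last step left them, time stands still between calls to the robot, and variables do not carry over. Pictures are saved under pics/ and viewed, and the job is handed in when it is done.

Besides the shell and the picture viewer there is one more tool, called after "Call:" by a JSON object that holds its "api" and its "payload", one argument or row to a line. carry_out: Moves the arm, as the interface text tells. Its arguments: {"type":"object","properties":{"series":{"type":"array","items":{"type":"array","items":{"type":"array","items":{"type":"number"}}}}},"required":["series"]}

```bash
mkdir -p pics; ls; python3 - <<'E'
from cell import *
import cv2,numpy as np
s=read_state();print({k:np.round(v,3).tolist() for k,v in s.items()})
for n in("side","top"):
    d=get_image(n);cv2.imwrite(f"pics/{n}0.png",d["img"]);np.savez(f"{n}0.npz",**d);print(n,d["mtx"].tolist(),np.round(d["T"],3).tolist())
E
```

```text
pics
{'clock': 0.0, 'qpos': [1.173, 0.629, 0.038, 1.518, -0.027, 0.996, -0.02], 'qd': [0.001, 0.002, -0.001, -0.0, -0.0, -0.001, 0.0], 'tau': [0.001, -56.339, 1.226, -19.344, 0.011, 0.01, -0.0], 'eef_pos': [211.554, -613.951, 230.402], 'tool_rot': [-3.14, 0.0, 0.332], 'force': [0.219, -0.404, -0.407], 'torque': [-0.04, 0.008, 0.022], 'width': 85.659}
side [[392.6820022114525, 0.0, 280.91305354044096], [0.0, 392.6820022114525, 208.75564500126882], [0.0, 0.0, 1.0]] [[-0.827, -0.326, 0.459, -49.617], [-0.563, 0.505, -0.654, 783.339], [-0.019, -0.799, -0.601, 796.603], [0.0, 0.0, 0.0, 1.0]]
top [[458.5789917577683, 0.0, 270.834183846303], [0.0, 458.5789917577683, 206.13049566407756], [0.0, 0.0, 1.0]] [[-0.026, -0.984, 0.174, 287.743], [-1.0, 0.026, -0.005, -21.295], [0.0, -0.174, -0.985, 1290.166], [0.0, 0.0, 0.0, 1.0]]
```

View pics/top0.png

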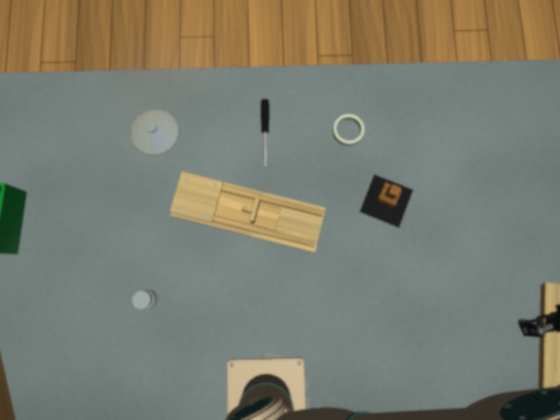

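View pics/side0.png

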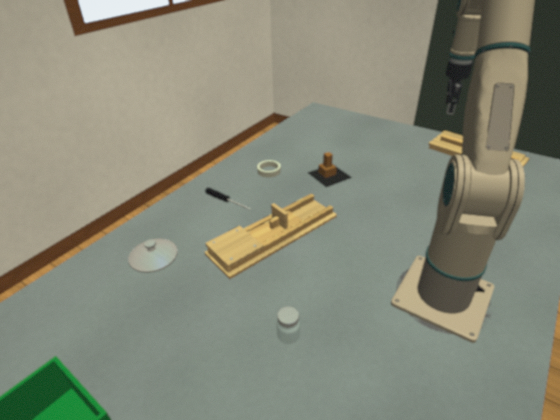

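```bash
cat > h.py <<'E'
import numpy as np,cv2
def cloud(d):
    z=d["z_map"];h,w=z.shape
    u,v=np.meshgrid(np.arange(w),np.arange(h));K=d["mtx"]
    p=np.stack([(u-K[0,2])/K[0,0]*z,(v-K[1,2])/K[1,1]*z,z,np.ones_like(z)],-1)
    P=(p@d["T"].T)[...,:3];P[z<=0]=np.nan
    return P
def zs(d,box,f,name):
    x0,y0,x1,y1=box
    cv2.imwrite(name,cv2.resize(d["img"][y0:y1,x0:x1],None,fx=f,fy=f,interpolation=cv2.INTER_CUBIC))
E
python3 - <<'E'
from h import *
d=np.load("top0.npz");P=cloud(d)
zs(d,(160,160,340,260),4.4,"pics/orgtop.png");zs(d,(345,160,425,240),7,"pics/mattop.png")
s=np.load("side0.npz");zs(s,(190,180,350,280),5,"pics/orgside.png")
np.set_printoptions(linewidth=250,suppress=True)
for v in(190,196): print(np.round(P[v,360:416:2]).astype(int).tolist())
# organiser: heights > 6 in region
for D,n,box in((d,"top",(160,160,340,260)),):
    Q=P[160:260,160:340]
    z=Q[...,2]
    im=np.clip(z*2.5,0,255);cv2.imwrite("pics/hmap.png",cv2.resize(np.nan_to_num(im).astype(np.uint8),None,fx=4.4,fy=4.4,interpolation=0))
    for lo,hi in((8,60),(44,52),(70,100)):
        m=(z>lo)&(z<hi)
        p=Q[m][:,:2].astype(np.float32);print(lo,hi,len(p),cv2.minAreaRect(p),np.median(Q[m],0))
E
```

```text
[[556, -285, 0], [555, -290, 3], [555, -296, 4], [556, -302, 0], [555, -307, 5], [554, -312, 9], [554, -318, 5], [554, -324, 4], [555, -330, 3], [555, -337, 0], [552, -339, 13], [546, -337, 44], [547, -344, 37], [546, -349, 39], [539, -345, 75], [536, -347, 90], [535, -352, 91], [535, -357, 90], [536, -365, 84], [536, -369, 87], [545, -388, 39], [553, -405, 2], [552, -411, 3], [552, -415, 6], [551, -421, 6], [552, -428, 3], [551, -432, 7], [551, -438, 7]]
[[539, -284, 0], [539, -290, 0], [539, -296, -2], [537, -300, 5], [537, -305, 7], [536, -311, 8], [537, -317, 6], [536, -322, 8], [536, -328, 7], [532, -329, 26], [529, -331, 41], [529, -337, 41], [530, -343, 37], [527, -346, 49], [526, -350, 54], [524, -352, 64], [523, -356, 72], [521, -359, 81], [519, -362, 90], [528, -381, 40], [535, -398, 3], [535, -403, 5], [534, -408, 8], [534, -413, 8], [534, -420, 5], [533, -424, 9], [534, -432, 2], [534, -438, 2]]
8 60 6625 ((515.7450561523438, 39.490692138671875), (490.9346923828125, 275.08074951171875), 85.03302001953125) [496.04975968  43.90799084  33.85167192]
44 52 1649 ((511.8260803222656, 80.1938247680664), (325.712646484375, 119.02716827392578), 74.19670104980469) [538.26227051 178.4444126   48.30145652]
70 100 128 ((493.621337890625, 18.41675567626953), (12.659231185913086, 66.3772201538086), 74.7560806274414) [491.89431274  17.77979672  91.6848485 ]
```

```bash
python3 -c "
import cv2;a=cv2.imread('pics/orgtop.png');print(a.shape)"
```

```text
(440, 792, 3)
```

View pics/orgtop.png

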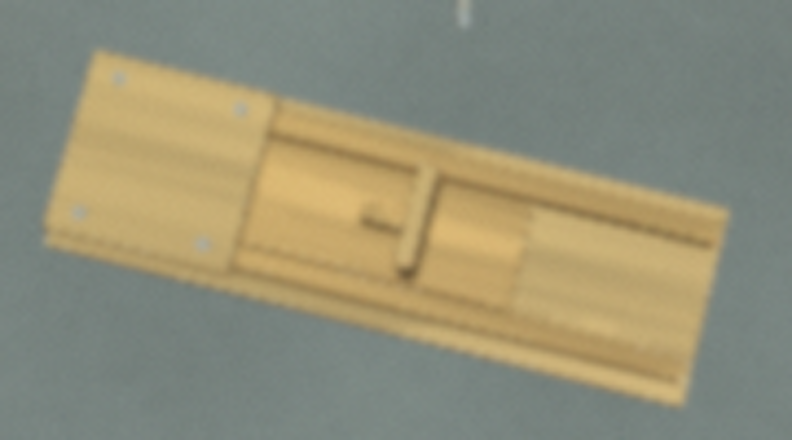

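View pics/mattop.png

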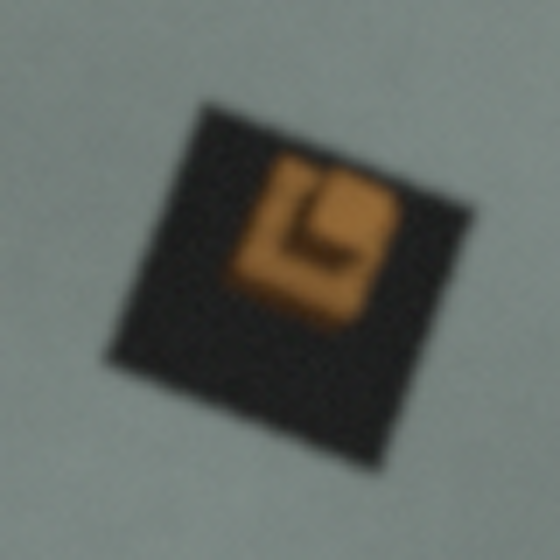

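View pics/orgside.png

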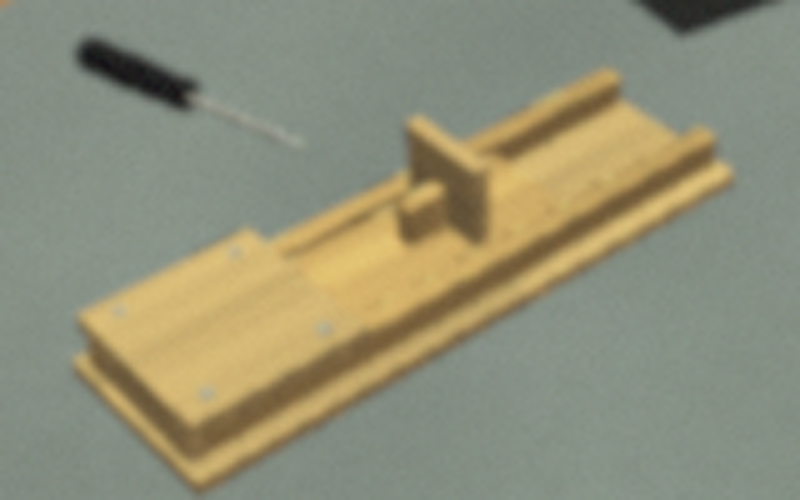

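View pics/hmap.png

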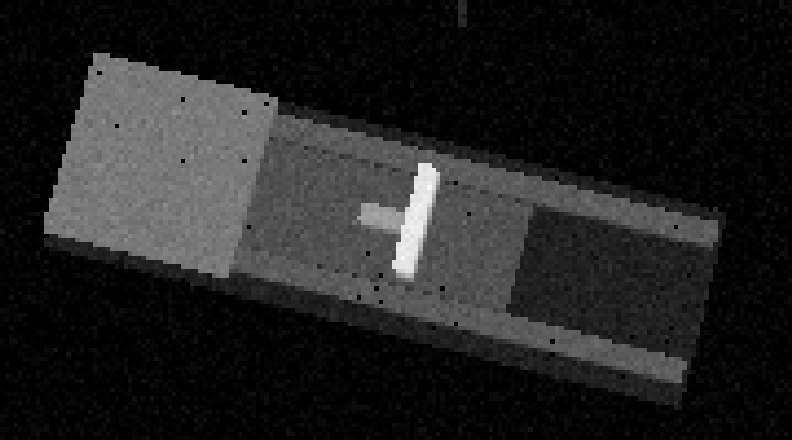

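```bash
cat >> h.py <<'E'
def planexy(d,uv,z):
    K=np.linalg.inv(d["mtx"]);T=d["T"]
    uv=np.atleast_2d(uv).astype(float)
    r=np.c_[uv,np.ones(len(uv))]@K.T@T[:3,:3].T
    o=T[:3,3];return (o+r*((z-o[2])/r[:,2])[:,None])[:,:2]
def big(m):
    n,l,st,_=cv2.connectedComponentsWithStats(m.astype(np.uint8),connectivity=4)
    return l==1+np.argmax(st[1:,4])
def fit(d,m,z):
    v,u=np.nonzero(m);p=planexy(d,np.c_[u,v],z);c=p.mean(0);w,V=np.linalg.eigh(np.cov(p.T))
    s=np.sqrt(12*w);a=V[:,1];return c,np.arctan2(a[1],a[0]),s,len(p)
E
python3 - <<'E'
from h import *
np.set_printoptions(suppress=True,precision=3)
d=np.load("top0.npz");P=cloud(d);Z=P[...,2]
def reg(x0,y0,x1,y1):
    m=np.zeros(Z.shape,bool);m[y0:y1,x0:x1]=1;return m
R=reg(160,160,340,260)
m=big(cv2.medianBlur(((Z>42)&(Z<54)&R).astype(np.uint8),3)>0);print("cover",fit(d,m,48))
m=big((Z>75)&R);print("panel",fit(d,m,92),np.median(Z[m]))
fl=cv2.medianBlur(((Z>6)&(Z<21)&reg(270,200,340,250)).astype(np.uint8),5)>0
m=big(fl);print("floor",fit(d,m,12),np.median(Z[m]))
bo=((Z>6)&R);m=big(cv2.medianBlur(bo.astype(np.uint8),3)>0);print("board",fit(d,m,20))
# top view rectangles from image: tail face
hsv=cv2.cvtColor(d["img"],cv2.COLOR_BGR2HSV)
mat=(hsv[...,2]<60)&reg(350,165,425,235)
br=(d["img"][...,2].astype(int)-d["img"][...,0]>40)&reg(350,165,425,235)
m=big(mat|br);print("mat",fit(d,m,4));r=cv2.minAreaRect(np.argwhere(m)[:,::-1].astype(np.float32));print(planexy(d,cv2.boxPoints(r),4))
R2=reg(350,165,425,235)
m=big((Z>80)&R2);print("post",fit(d,m,88),np.median(Z[m]))
m=big(((Z>30)&(Z<46)|(Z>80))&R2);print("head",fit(d,m,38))
# 2d grads: panel/edge from all pts in world
E
```

```text
cover (array([538.825, 178.685]), np.float64(1.3439160959644199), array([118.585, 120.543]), 1844)
panel (array([492.598,  18.142]), np.float64(2.869568498629876), array([12.779, 67.49 ]), 121) 91.91781024580109
floor (array([ 461.454, -104.622]), np.float64(1.2947265405427715), array([ 72.423, 121.503]), 1104) nan
board (array([498.514,  40.363]), np.float64(1.29172865839419), array([130.078, 421.522]), 6868)
mat (array([ 522.497, -355.825]), np.float64(1.0892035864765595), array([113.507, 115.22 ]), 1549)
[[ 494.717 -279.943]
 [ 598.811 -327.791]
 [ 551.34  -433.549]
 [ 448.504 -384.519]]
post (array([ 534.338, -357.571]), np.float64(2.499297179762294), array([26.392, 28.664]), 104) 88.49671197049327
head (array([ 535.429, -358.673]), np.float64(2.342118893302809), array([52.294, 58.088]), 300)
```

```bash
cat >> h.py <<'E'
from scipy.optimize import minimize
def cast(d,win,boxes):
    # boxes: list (cx,cy,yaw,lx,ly,z0,z1); counter z=0. returns camera depth in window
    x0,y0,x1,y1=win;u,v=np.meshgrid(np.arange(x0,x1),np.arange(y0,y1))
    K=np.linalg.inv(d["mtx"]);T=d["T"]
    r=np.stack([u,v,np.ones_like(u)],-1)@K.T@T[:3,:3].T;o=T[:3,3]
    best=-o[2]/r[...,2]; best=np.where(best>0,best,1e9)
    for cx,cy,yaw,lx,ly,z0,z1 in boxes:
        c,s=np.cos(yaw),np.sin(yaw);Rm=np.array([[c,s,0],[-s,c,0],[0,0,1]])
        oo=Rm@(o-np.array([cx,cy,(z0+z1)/2]));rr=r@Rm.T
        h=np.array([lx/2,ly/2,(z1-z0)/2])
        with np.errstate(divide='ignore',invalid='ignore'):
            a=(-h-oo)/rr;b=(h-oo)/rr
        tn=np.minimum(a,b).max(-1);tf=np.maximum(a,b).min(-1)
        best=np.where((tn<tf)&(tn>0)&(tn<best),tn,best)
    return best
def depthfit(d,win,mk,p0,step):
    x0,y0,x1,y1=win;z=d["z_map"][y0:y1,x0:x1];ok=z>0
    f=lambda p:np.minimum(abs(cast(d,win,mk(p))-z)[ok],15).mean()
    p0=np.array(p0,float);step=np.array(step)
    b=None
    for k in range(3):
        sim=np.vstack([p0]+[p0+step*(-1)**k*e for e in np.eye(len(p0))])
        r=minimize(f,p0,method="Nelder-Mead",options=dict(initial_simplex=sim,xatol=.003,fatol=1e-5,maxiter=600));p0=r.x;step=step*.7
    return r.x,r.fun
def blk(p,zb=4): return [(p[0],p[1],p[2],50,50,zb,zb+34),(p[0],p[1],p[2],26,26,zb+34,zb+84)]
def off(x,y,yaw,a,b): return x+a*np.cos(yaw)-b*np.sin(yaw),y+a*np.sin(yaw)+b*np.cos(yaw)
def org(p):
    x,y,w=p[:3];t=lambda a,b,lx,ly,z0,z1:(*off(x,y,w,a,b),w,lx,ly,z0,z1)
    # origin board; mouth at +70
    B=[t(-15,0,420,130,0,12),t(-40+ (0),44.5,370-0,15,12,36),t(-40,-44.5,370,15,12,36),t(130,0,120,118,12,48)]
    s=p[3] # divider origin along channel
    return B+[t(s,0,180,70,12,32),t(s-24,0,12,66,32,92)]
E
python3 - <<'E'
from h import *
np.set_printoptions(suppress=True,precision=4)
for n,w1,w2,w3 in(("top",(350,165,425,235),(160,160,340,260),0),("side",(305,145,355,190),(195,190,345,280),0)):
    d=np.load(n+"0.npz")
    print(n,"block",*depthfit(d,w1,lambda p:[(523,-356.5,-.42,120,120,0,4)]+blk(p),[534.5,-357.8,-.45],[3,3,.08]))
    print(n,"mat",*depthfit(d,w1,lambda p:[(p[0],p[1],p[2],120,120,0,4)]+blk([534.5,-357.8,-.45]),[523,-356.5,-.42],[3,3,.08]))
    print(n,"org",*depthfit(d,w2,org,[504,55,1.293,-12],[3,3,.03,5]))
E
```

```text
top block [ 535.4231 -358.7902   -0.4553] 2.344343404430529
top mat [ 522.2104 -355.4282   -0.4265] 2.423613970898876
top org [504.2675  54.2193   1.2945 -13.3844] 2.26745806910054
side block [ 538.2156 -359.4444   -0.4712] 4.061706464558745
side mat [ 525.5228 -357.3772   -0.4374] 4.348637753022661
side org [507.8597  53.024    1.2913 -13.094 ] 3.1023192944488867
```

```bash
cat >> h.py <<'E'
from scipy.spatial.transform import Rotation as Ro
def go(p,yaw,show=True):
    from cell import read_state
    s=read_state();R0=Ro.from_euler("xyz",s["tool_rot"]);R1=Ro.from_euler("xyz",[np.pi,0,yaw])
    dp=R0.inv().apply(np.array(p)-s["eef_pos"])/10;w=(R0.inv()*R1).as_rotvec()
    print("row",np.round(dp,3),np.round(w,4),"| dist",round(np.linalg.norm(dp)*10,1),"deg",round(np.degrees(np.linalg.norm(w)),1))
    print("now",round(s["clock"],2),np.round(s["eef_pos"],1),np.round(s["tool_rot"],3),"F",np.round(s["force"],2),"w",round(float(s["width"]),1),"q",np.round(s["qpos"],2))
E
python3 -c "
from h import *
go([536.5,-359,200],1.108)"
```

```text
row [ 39.027 -13.522   3.072] [-1.600e-03 -7.000e-04 -7.762e-01] | dist 414.2 deg 44.5
now 0.1 [ 211.6 -614.   230.5] [-3.14   0.     0.332] F [ 0.04 -0.96  0.36] w 85.4 q [ 1.17  0.63  0.04  1.52 -0.03  1.   -0.02]
```

Call:
{"api": "carry_out", "payload": {
  "series": [
    [[39.0,-13.5,3.0,0,0,-0.776,8.5],[39.0,-13.5,3.0,0,0,-0.776,8.5],[39.0,-13.5,3.0,0,0,-0.776,8.5],[39.0,-13.5,3.0,0,0,-0.776,8.5],[39.0,-13.5,3.0,0,0,-0.776,8.5]]
  ]
}}

```text
clock: 0.52
eef_pos: [376.3, -484.8, 215.8]
tool_rot: [-3.141, -0.0, 0.963]
force: [1.3, 0.5, -0.6]
width: 85.3
```

```bash
python3 -c "
from h import *
go([536.5,-359,200],1.108)"
```

```text
row [19.474  5.961  1.583] [-0.0005 -0.0002 -0.1454] | dist 204.3 deg 8.3
now 0.52 [ 376.3 -484.8  215.8] [-3.141 -0.     0.963] F [ 1.27  0.54 -0.63] w 85.3 q [ 0.95  0.59 -0.13  1.64  0.09  0.92  0.17]
```

Call:
{"api": "carry_out", "payload": {
  "series": [
    [[19.5,6.0,1.6,0,0,-0.145,8.5],[19.5,6.0,1.6,0,0,-0.145,8.5],[19.5,6.0,1.6,0,0,-0.145,8.5],[19.5,6.0,1.6,0,0,-0.145,8.5],[19.5,6.0,1.6,0,0,-0.145,8.5]]
  ]
}}

```text
clock: 0.93
eef_pos: [538.4, -359.2, 199.6]
tool_rot: [-3.141, -0.001, 1.103]
force: [-0.1, -0.9, 0.3]
width: 85.3
```

```bash
python3 - <<'E'
from h import *
from cell import *
go([536.5,-359,120],1.108)
d=get_image("side");zs(d,(290,90,370,200),5,"pics/s1.png")
d=get_image("top");zs(d,(340,140,440,240),5,"pics/t1.png")
E
```

```text
row [-0.072 -0.172  7.963] [-0.0006 -0.0008 -0.0052] | dist 79.7 deg 0.3
now 0.93 [ 538.4 -359.2  199.6] [-3.141e+00 -1.000e-03  1.103e+00] F [-0.08 -0.88  0.34] w 85.3 q [ 0.64  0.66 -0.16  1.56  0.12  0.94 -0.03]
```

View pics/s1.png

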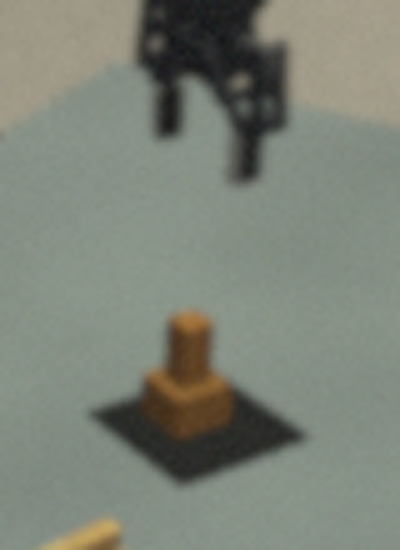

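Call:
{"api": "carry_out", "payload": {
  "series": [
    [[-0.07,-0.17,4.0,0,0,-0.005,8.5],[-0.07,-0.17,8.0,0,0,-0.005,8.5],[-0.07,-0.17,12.0,0,0,-0.005,8.5],[-0.07,-0.17,15.3,0,0,-0.005,8.5],[-0.07,-0.17,15.3,0,0,-0.005,8.5]]
  ]
}}

```text
clock: 1.45
eef_pos: [529.4, -358.4, 39.8]
tool_rot: [-3.128, -0.001, 1.107]
force: [-0.8, 0.3, -0.1]
width: 85.0
```

```bash
python3 - <<'E'
from h import *
from cell import *
go([536.5,-359,46],1.108)
d=get_image("side");zs(d,(290,90,370,200),5,"pics/s2.png")
E
```

```text
row [ 0.266  0.652 -0.624] [-0.014  -0.0011 -0.001 ] | dist 9.4 deg 0.8
now 1.45 [ 529.4 -358.4   39.8] [-3.128e+00 -1.000e-03  1.107e+00] F [-0.84  0.29 -0.06] w 85.0 q [ 0.63  0.86 -0.13  1.67  0.17  0.64 -0.06]
```

View pics/s2.png

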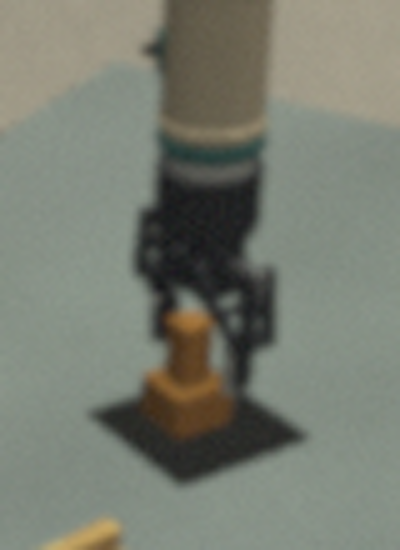

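Call:
{"api": "carry_out", "payload": {
  "series": [
    [[0,0,0,0,0,0,8.5],[0,0,0,0,0,0,8.5],[0,0,0,0,0,0,8.5]]
  ]
}}

```text
clock: 1.75
eef_pos: [536.6, -362.5, 50.1]
tool_rot: [3.137, 0.0, 1.107]
force: [0.1, 0.0, 0.9]
width: 85.0
```

```bash
python3 - <<'E'
from h import *
from cell import *
go([536.5,-359,46],1.108)
E
```

```text
row [ 0.314 -0.167  0.408] [ 0.0049  0.0004 -0.0014] | dist 5.4 deg 0.3
now 1.75 [ 536.6 -362.5   50.1] [3.137 0.    1.107] F [0.09 0.04 0.88] w 85.0 q [ 0.63  0.85 -0.13  1.66  0.17  0.64 -0.06]
```

Call:
{"api": "carry_out", "payload": {
  "series": [
    [[0,0,0,0,0,0,8.5],[0,0,0,0,0,0,8.5],[0,0,0,0,0,0,8.5],[0,0,0,0,0,0,8.5]]
  ]
}}

```text
clock: 2.08
eef_pos: [535.0, -361.6, 47.8]
tool_rot: [3.141, 0.0, 1.107]
force: [0.8, 0.0, -0.5]
width: 85.0
```

```bash
python3 - <<'E'
from h import *
from cell import *
go([536.5,-359,45],1.108)
E
```

```text
row [0.294 0.016 0.282] [ 0.0009  0.0001 -0.0013] | dist 4.1 deg 0.1
now 2.08 [ 535.  -361.6   47.8] [3.141 0.    1.107] F [ 0.83  0.01 -0.48] w 85.0 q [ 0.63  0.85 -0.13  1.66  0.17  0.64 -0.06]
```

Call:
{"api": "carry_out", "payload": {
  "series": [
    [[0.15,0,0.1,0,0,0,8.5],[0.3,0,0.2,0,0,0,8.5],[0.3,0,0.2,0,0,0,1.5],[0.3,0,0.2,0,0,0,1.5],[0.3,0,0.2,0,0,0,1.5]]
  ]
}}

```text
clock: 2.5
eef_pos: [536.2, -358.6, 45.1]
tool_rot: [-3.141, 0.0, 1.107]
force: [0.3, -1.3, -0.8]
width: 51.0
```

Call:
{"api": "carry_out", "payload": {
  "series": [
    [[0,0,0,0,0,0,1.5],[0,0,0,0,0,0,1.5],[0,0,0,0,0,0,1.5],[0,0,0,0,0,0,1.5]]
  ]
}}

```text
clock: 2.83
eef_pos: [536.4, -358.9, 45.3]
tool_rot: [3.141, 0.0, 1.107]
force: [0.6, -0.6, -0.5]
width: 25.5
```

```bash
python3 - <<'E'
from h import *
from cell import *
go([536.5,-359,45],1.108)
d=get_image("side");zs(d,(290,90,370,200),5,"pics/s3.png")
E
```

```text
row [-0.003  0.01   0.034] [ 0.0007  0.0001 -0.0013] | dist 0.4 deg 0.1
now 2.83 [ 536.4 -358.9   45.3] [3.141 0.    1.107] F [ 0.6  -0.59 -0.49] w 25.5 q [ 0.62  0.85 -0.13  1.66  0.17  0.64 -0.06]
```

View pics/s3.png

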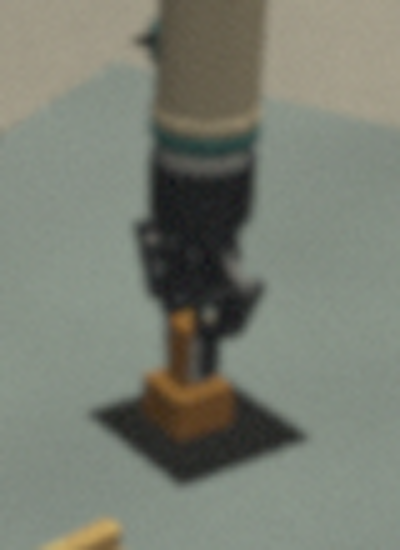

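Call:
{"api": "carry_out", "payload": {
  "series": [
    [[0,0,-0.7,0,0,0,1.5],[0,0,-2.2,0,0,0,1.5],[0,0,-4.4,0,0,0,1.5],[0,0,-6.6,0,0,0,1.5],[0,0,-8.6,0,0,0,1.5]]
  ]
}}

```text
clock: 3.3
eef_pos: [535.7, -358.4, 132.4]
tool_rot: [-3.141, -0.0, 1.107]
force: [0.4, -0.2, -1.8]
width: 25.5
```

```bash
python3 - <<'E'
from h import *
from cell import *
go([465,-88.4,140],1.293)
E
```

```text
row [ 20.984 -18.407  -0.745] [-0.0009 -0.0002 -0.1862] | dist 279.2 deg 10.7
now 3.3 [ 535.7 -358.4  132.4] [-3.141 -0.     1.107] F [ 0.44 -0.19 -1.76] w 25.5 q [ 0.64  0.74 -0.15  1.62  0.14  0.8  -0.04]
```

Call:
{"api": "carry_out", "payload": {
  "series": [
    [[0.8,-0.7,-0.1,0,0,-0.01,1.5],[2.7,-2.4,-0.2,0,0,-0.03,1.5],[5.3,-4.6,-0.4,0,0,-0.06,1.5],[8.0,-7.0,-0.6,0,0,-0.09,1.5],[10.7,-9.4,-0.7,0,0,-0.12,1.5]]
  ]
}}

```text
clock: 3.72
eef_pos: [498.3, -218.8, 137.7]
tool_rot: [-3.14, -0.0, 1.228]
force: [0.0, 1.4, -1.0]
width: 25.4
```

```bash
python3 - <<'E'
from h import *
from cell import *
go([465,-88.4,140],1.293)
E
```

```text
row [11.163 -7.524 -0.21 ] [-0.0016 -0.0005 -0.065 ] | dist 134.6 deg 3.7
now 3.72 [ 498.3 -218.8  137.7] [-3.14  -0.     1.228] F [ 0.01  1.4  -1.03] w 25.4 q [ 0.48  0.61 -0.18  1.9   0.17  0.65 -0.14]
```

Call:
{"api": "carry_out", "payload": {
  "series": [
    [[3.0,-2.0,0,0,0,-0.03,1.5],[6.0,-4.0,-0.1,0,0,-0.05,1.5],[8.5,-5.7,-0.2,0,0,-0.065,1.5],[10.3,-7.0,-0.2,0,0,-0.065,1.5],[11.2,-7.5,-0.2,0,0,-0.065,1.5]]
  ]
}}

```text
clock: 4.13
eef_pos: [464.6, -86.1, 139.9]
tool_rot: [-3.138, -0.001, 1.297]
force: [-0.6, 0.1, -2.0]
width: 25.0
```

Call:
{"api": "carry_out", "payload": {
  "series": [
    [[0,0,0,0,0,0,1.5],[0,0,0,0,0,0,1.5],[0,0,0,0,0,0,1.5]]
  ]
}}

```text
clock: 4.38
eef_pos: [467.5, -91.9, 140.1]
tool_rot: [3.141, 0.001, 1.29]
force: [0.1, 1.1, -2.1]
width: 25.4
```

```bash
python3 - <<'E'
from h import *
from cell import *
go([465,-88.4,140],1.293)
go([465,-88.4,57.3],1.293)
for n,w in(("side",(190,110,370,245)),("top",(160,150,340,260))):
    d=get_image(n);zs(d,w,4.4,f"pics/{n}4.png");np.savez(n+"4.npz",**d)
E
```

```text
row [ 0.268 -0.342  0.011] [ 0.0006  0.0009 -0.0033] | dist 4.3 deg 0.2
now 4.38 [467.5 -91.9 140.1] [3.141e+00 1.000e-03 1.290e+00] F [ 0.14  1.05 -2.07] w 25.4 q [ 0.26  0.53 -0.17  2.08  0.17  0.54 -0.32]
row [ 0.275 -0.347  8.281] [ 0.0006  0.0009 -0.0033] | dist 82.9 deg 0.2
now 4.38 [467.5 -91.9 140.1] [3.141e+00 1.000e-03 1.290e+00] F [ 0.14  1.05 -2.07] w 25.4 q [ 0.26  0.53 -0.17  2.08  0.17  0.54 -0.32]
```

View pics/side4.png

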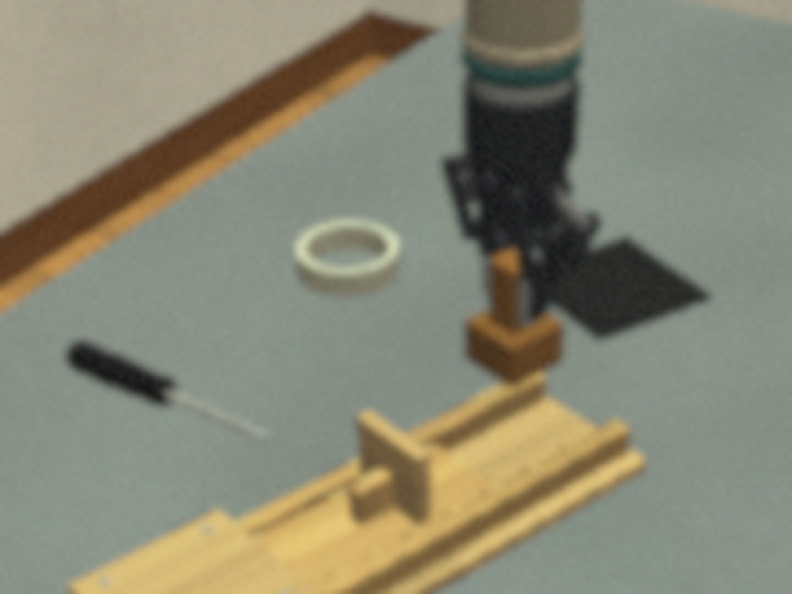

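View pics/top4.png

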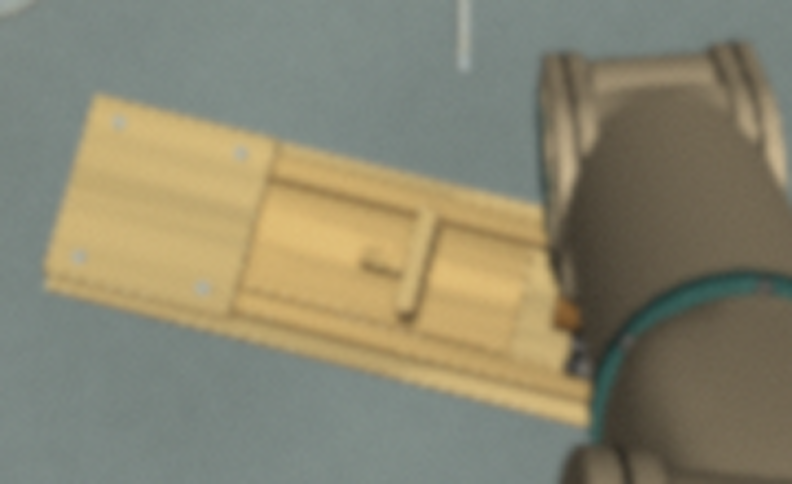

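```bash
python3 - <<'E'
from h import *
d=np.load("side4.npz");P=cloud(d)
# brown mask
im=d["img"].astype(int);m=(im[...,2]-im[...,0]>40)&(im[...,2]<200)
w=(290,155,322,200);mm=m[w[1]:w[3],w[0]:w[2]]
z=d["z_map"][w[1]:w[3],w[0]:w[2]];ok=mm&(z>0);print(ok.sum())
f=lambda p:np.minimum(abs(cast(d,w,blk(p,p[3]))-z)[ok],15).mean()
for s in(1,-1):
  r=minimize(f,[467,-91,1.29,98.8],method="Nelder-Mead",options=dict(initial_simplex=np.array([[467,-91,1.29,98.8]]*5)+np.vstack([np.zeros(4),np.diag([4,4,.08,3])*s])));print(r.x,r.fun)
E
```

```text
350
[467.75238252 -91.96990673   1.29149701 100.44675291] 3.735808193505475
[467.84772165 -91.91355505   1.28941168 100.47998057] 3.7378115040759674
```

Call:
{"api": "carry_out", "payload": {
  "series": [
    [[0.1,-0.15,0.6,0,0,0,1.5],[0.2,-0.3,1.9,0,0,0,1.5],[0.2,-0.3,3.4,0,0,0,1.5],[0.2,-0.3,4.5,0,0,0,1.5],[0.2,-0.3,5.0,0,0,0,1.5]]
  ]
}}

```text
clock: 4.9
eef_pos: [463.9, -88.0, 88.6]
tool_rot: [-3.139, 0.0, 1.291]
force: [-0.3, -0.3, -1.9]
width: 25.2
```

Call:
{"api": "carry_out", "payload": {
  "series": [
    [[0,0,0,0,0,0,1.5],[0,0,0,0,0,0,1.5],[0,0,0,0,0,0,1.5],[0,0,0,0,0,0,1.5],[0,0,0,0,0,0,1.5]]
  ]
}}

```text
clock: 5.32
eef_pos: [465.2, -87.6, 90.8]
tool_rot: [3.14, -0.0, 1.292]
force: [-0.9, 0.1, -2.1]
width: 25.4
```

```bash
python3 - <<'E'
from h import *
from cell import *
go([465,-88.4,57.3],1.293)
E
```

```text
row [-0.086 -0.004  3.346] [ 0.0012 -0.0002 -0.0014] | dist 33.5 deg 0.1
now 5.32 [465.2 -87.6  90.8] [ 3.14  -0.     1.292] F [-0.91  0.09 -2.13] w 25.4 q [ 0.22  0.62 -0.14  2.12  0.2   0.41 -0.36]
```

Call:
{"api": "carry_out", "payload": {
  "series": [
    [[-0.05,0,0.5,0,0,0,1.5],[-0.05,0,1.3,0,0,0,1.5],[-0.05,0,2.2,0,0,0,1.5],[-0.05,0,2.9,0,0,0,1.5],[-0.05,0,3.2,0,0,0,1.5]]
  ]
}}

```text
clock: 5.73
eef_pos: [463.8, -87.8, 56.7]
tool_rot: [-3.139, 0.0, 1.292]
force: [0.1, -0.3, -1.8]
width: 25.5
```

Call:
{"api": "carry_out", "payload": {
  "series": [
    [[0,0,0,0,0,0,1.5],[0,0,0,0,0,0,1.5],[0,0,0,0,0,0,1.5],[0,0,0,0,0,0,1.5],[0,0,0,0,0,0,1.5]]
  ]
}}

```text
clock: 6.15
eef_pos: [464.9, -88.0, 58.5]
tool_rot: [3.141, -0.0, 1.292]
force: [0.1, -0.6, -1.9]
width: 25.2
```

```bash
python3 - <<'E'
from h import *
from cell import *
go([465,-88.4,57.3],1.293)
d=get_image("side");zs(d,(190,110,370,245),4.4,f"pics/side5.png")
E
```

```text
row [-0.04   0.017  0.12 ] [ 0.0007 -0.0001 -0.0013] | dist 1.3 deg 0.1
now 6.15 [464.9 -88.   58.5] [ 3.141 -0.     1.292] F [ 0.07 -0.56 -1.94] w 25.2 q [ 0.21  0.68 -0.11  2.14  0.22  0.33 -0.37]
```

View pics/side5.png

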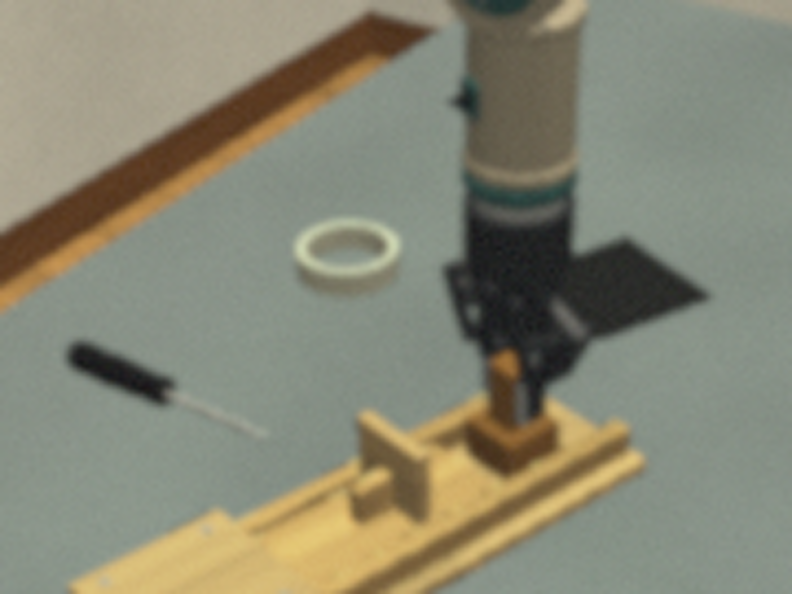

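Call:
{"api": "carry_out", "payload": {
  "series": [
    [[0.2,0,0,0,0,0,1.5],[0.6,0,0,0,0,0,1.5],[1.0,0,0.05,0,0,0,1.5],[1.4,0,0.05,0,0,0,1.5],[1.6,0,0.05,0,0,0,1.5]]
  ]
}}

```text
clock: 6.62
eef_pos: [469.5, -71.5, 57.7]
tool_rot: [3.141, -0.001, 1.293]
force: [-1.0, 0.1, -1.7]
width: 25.5
```

Call:
{"api": "carry_out", "payload": {
  "series": [
    [[0,0,0,0,0,0,1.5],[0.1,0,0,0,0,0,1.5],[0.2,0,0,0,0,0,1.5],[0.3,0,0,0,0,0,1.5],[0.4,0,0,0,0,0,1.5]]
  ]
}}

```text
clock: 7.03
eef_pos: [469.9, -69.3, 57.7]
tool_rot: [-3.141, 0.001, 1.291]
force: [-0.4, -3.5, -2.0]
width: 25.5
```

Call:
{"api": "carry_out", "payload": {
  "series": [
    [[0.1,0,0,0,0,0,1.5],[0.2,0,0,0,0,0,1.5],[0.3,0,0,0,0,0,1.5],[0.4,0,0,0,0,0,1.5],[0.5,0,0,0,0,0,1.5]]
  ]
}}

```text
clock: 7.45
eef_pos: [471.5, -63.9, 57.7]
tool_rot: [-3.142, 0.0, 1.291]
force: [-0.3, -3.1, -0.7]
width: 25.8
```

```bash
cat >> h.py <<'E'
def ch():
    from cell import read_state
    s=read_state();p=s["eef_pos"];c,sn=np.cos(1.293),np.sin(1.293);dx,dy=p[0]-505.6,p[1]-53.9;F=s["force"]
    print(f"t {s['clock']:.2f} along {dx*c+dy*sn:.2f} lat {-dx*sn+dy*c:.2f} z {p[2]:.1f} yaw {s['tool_rot'][2]:.3f} Fal {F[0]*c+F[1]*sn:.2f} Flat {-F[0]*sn+F[1]*c:.2f} Fz {F[2]:.2f} w {s['width']:.1f}")
E
python3 - <<'E'
from h import *
from cell import *
ch()
d=get_image("side");zs(d,(190,110,370,245),4.4,f"pics/side6.png");np.savez("side6.npz",**d)
print(depthfit(d,(200,200,345,280),org,[507.8,53,1.291,-13],[.5,.5,.005,5]))
ch()
E
```

```text
t 7.45 along -122.66 lat 0.44 z 57.7 yaw 1.291 Fal -3.09 Flat -0.62 Fz -0.68 w 25.8
(array([507.94826448,  52.95653963,   1.2910809 ,  -7.60027795]), np.float64(3.2635091874994107))
t 7.50 along -122.31 lat 0.41 z 57.7 yaw 1.292 Fal -2.27 Flat 0.21 Fz -0.90 w 25.9
```

View pics/side6.png

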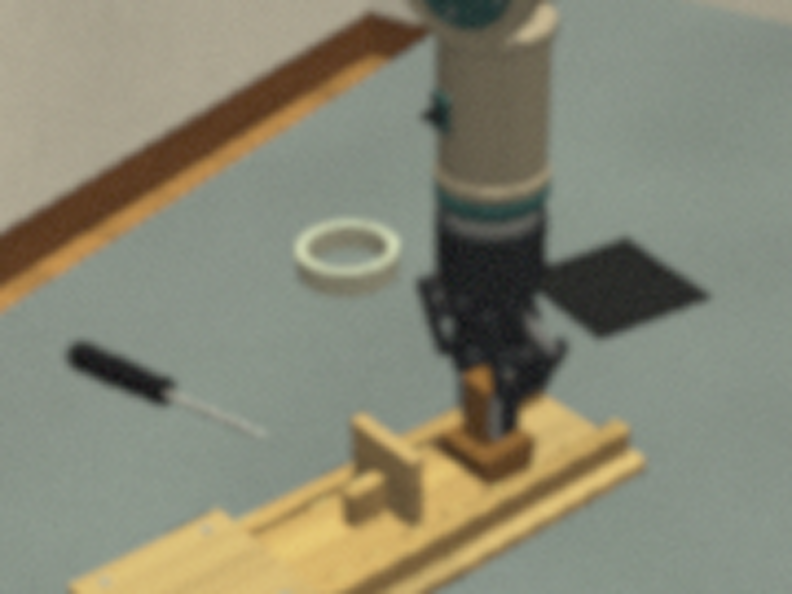

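Call:
{"api": "carry_out", "payload": {
  "series": [
    [[0.2,0,0,0,0,0,1.5],[0.4,0,0,0,0,0,1.5],[0.6,0,0,0,0,0,1.5],[0.8,0,0,0,0,0,1.5],[1.0,0,0,0,0,0,1.5]]
  ]
}}

```text
clock: 7.92
eef_pos: [474.4, -53.9, 57.7]
tool_rot: [3.142, -0.0, 1.292]
force: [-0.6, -2.0, -2.2]
width: 24.9
```

Call:
{"api": "carry_out", "payload": {
  "series": [
    [[0.2,0,0,0,0,0,1.5],[0.4,0,0,0,0,0,1.5],[0.6,0,0,0,0,0,1.5],[0.8,0,0,0,0,0,1.5],[0.9,0,0,0,0,0,1.5]]
  ]
}}

```text
clock: 8.33
eef_pos: [476.9, -45.1, 57.7]
tool_rot: [-3.142, -0.0, 1.292]
force: [-0.0, -1.1, -3.2]
width: 25.3
```

Call:
{"api": "carry_out", "payload": {
  "series": [
    [[0.1,0,0,0,0,0,1.5],[0.2,0,0,0,0,0,1.5],[0.3,0,0,0,0,0,1.5],[0.4,0,0,0,0,0,1.5],[0.5,0,0,0,0,0,1.5]]
  ]
}}

```text
clock: 8.75
eef_pos: [478.2, -40.8, 57.7]
tool_rot: [-3.142, 0.0, 1.292]
force: [-1.0, -1.2, -2.9]
width: 25.4
```

```bash
python3 - <<'E'
from h import *
ch()
E
```

```text
t 8.75 along -98.56 lat 0.40 z 57.7 yaw 1.292 Fal -1.49 Flat 0.66 Fz -2.87 w 25.4
```

Call:
{"api": "carry_out", "payload": {
  "series": [
    [[0.1,0,0,0,0,0,1.5],[0.2,0,0,0,0,0,1.5],[0.3,0,0,0,0,0,1.5],[0.4,0,0,0,0,0,1.5],[0.5,0,0,0,0,0,1.5]]
  ]
}}

```text
clock: 9.17
eef_pos: [479.6, -35.9, 57.7]
tool_rot: [3.142, -0.0, 1.292]
force: [-0.2, -1.6, -3.1]
width: 25.1
```

Call:
{"api": "carry_out", "payload": {
  "series": [
    [[0.04,0,0,0,0,0,1.5],[0.08,0,0,0,0,0,1.5],[0.12,0,0,0,0,0,1.5],[0.16,0,0,0,0,0,1.5],[0.2,0,0,0,0,0,1.5]]
  ]
}}

```text
clock: 9.58
eef_pos: [480.1, -34.2, 57.7]
tool_rot: [3.142, 0.0, 1.292]
force: [-0.4, -1.8, -3.3]
width: 25.4
```

```bash
python3 - <<'E'
from h import *
ch()
E
```

```text
t 9.58 along -91.66 lat 0.34 z 57.7 yaw 1.292 Fal -1.80 Flat -0.11 Fz -3.29 w 25.4
```

Call:
{"api": "carry_out", "payload": {
  "series": [
    [[0.04,0,0,0,0,0,1.5],[0.08,0,0,0,0,0,1.5],[0.12,0,0,0,0,0,1.5],[0.16,0,0,0,0,0,1.5],[0.2,0,0,0,0,0,1.5]]
  ]
}}

```text
clock: 10.0
eef_pos: [480.7, -32.2, 57.7]
tool_rot: [3.142, -0.0, 1.292]
force: [-1.3, -1.7, -3.5]
width: 25.6
```

Call:
{"api": "carry_out", "payload": {
  "series": [
    [[0.04,0,0,0,0,0,1.5],[0.08,0,0,0,0,0,1.5],[0.12,0,0,0,0,0,1.5],[0.16,0,0,0,0,0,1.5],[0.2,0,0,0,0,0,1.5]]
  ]
}}

```text
clock: 10.42
eef_pos: [481.1, -30.7, 57.8]
tool_rot: [-3.142, 0.001, 1.291]
force: [0.0, -3.2, -0.8]
width: 25.5
```

Call:
{"api": "carry_out", "payload": {
  "series": [
    [[0.02,0,0,0,0,0,1.5],[0.04,0,0,0,0,0,1.5],[0.06,0,0,0,0,0,1.5],[0.08,0,0,0,0,0,1.5],[0.1,0,0,0,0,0,1.5]]
  ]
}}

```text
clock: 10.83
eef_pos: [481.4, -29.5, 57.7]
tool_rot: [-3.142, 0.0, 1.292]
force: [-1.0, -4.6, -2.1]
width: 25.4
```

Call:
{"api": "carry_out", "payload": {
  "series": [
    [[0.02,0,0,0,0,0,1.5],[0.04,0,0,0,0,0,1.5],[0.06,0,0,0,0,0,1.5],[0.08,0,0,0,0,0,1.5],[0.1,0,0,0,0,0,1.5]]
  ]
}}

```text
clock: 11.25
eef_pos: [481.5, -29.1, 57.8]
tool_rot: [-3.141, 0.001, 1.291]
force: [-1.6, -6.8, -0.7]
width: 25.6
```

```bash
python3 - <<'E'
from h import *
ch()
E
```

```text
t 11.25 along -86.37 lat 0.38 z 57.8 yaw 1.291 Fal -6.96 Flat -0.28 Fz -0.73 w 25.6
```

Call:
{"api": "carry_out", "payload": {
  "series": [
    [[0,0,0,0,0,0,1.5],[0,0,0,0,0,0,1.5],[0.03,0,0,0,0,0,1.5],[0.06,0,0,0,0,0,1.5],[0.06,0,0,0,0,0,1.5]]
  ]
}}

```text
clock: 11.67
eef_pos: [481.6, -28.9, 57.8]
tool_rot: [-3.141, 0.002, 1.291]
force: [-0.5, -6.6, 0.2]
width: 25.2
```

```bash
python3 - <<'E'
from h import *
from cell import *
ch()
d=get_image("side");np.savez("side7.npz",**d);zs(d,(190,150,350,280),5,"pics/side7.png")
print(depthfit(d,(200,200,345,280),org,[507.9,53,1.291,28],[.5,.5,.005,5]))
ch()
E
```

```text
t 11.67 along -86.25 lat 0.37 z 57.8 yaw 1.291 Fal -6.52 Flat -1.31 Fz 0.16 w 25.2
(array([507.79983988,  53.0428033 ,   1.29163556,  28.71992353]), np.float64(3.3469160132977223))
t 11.72 along -86.27 lat 0.39 z 57.8 yaw 1.291 Fal -6.46 Flat 0.20 Fz 0.17 w 25.1
```

View pics/side7.png

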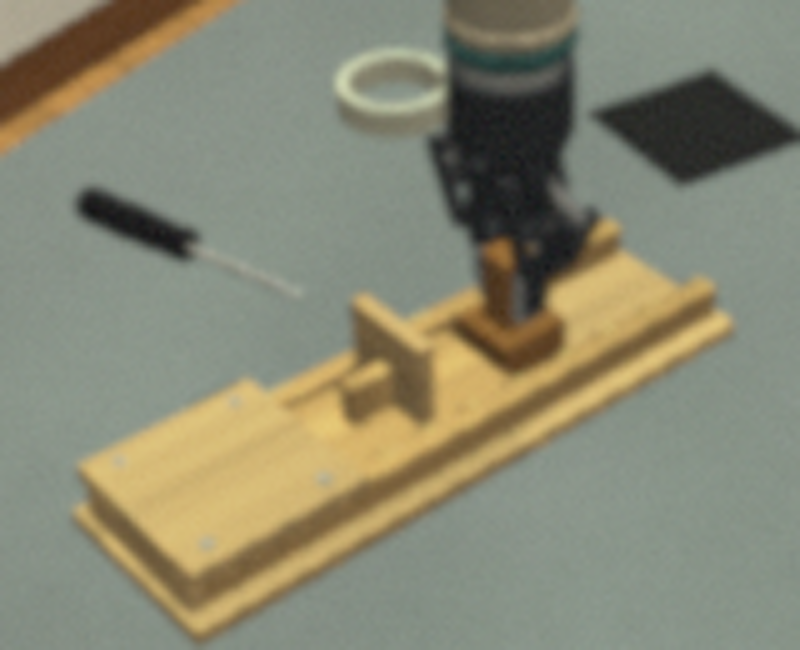

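Call:
{"api": "carry_out", "payload": {
  "series": [
    [[0.03,0,0,0,0,0,1.5],[0.06,0,0,0,0,0,1.5],[0.09,0,0,0,0,0,1.5],[0.1,0,0,0,0,0,1.5],[0.1,0,0,0,0,0,1.5]]
  ]
}}

```text
clock: 12.13
eef_pos: [481.6, -28.8, 57.8]
tool_rot: [-3.141, 0.003, 1.29]
force: [-2.3, -8.2, -0.3]
width: 25.4
```

```bash
python3 - <<'E'
from h import *
ch()
E
```

```text
t 12.13 along -86.15 lat 0.41 z 57.8 yaw 1.290 Fal -8.55 Flat -0.06 Fz -0.28 w 25.4
```

Call:
{"api": "carry_out", "payload": {
  "series": [
    [[-0.2,0,0,0,0,0,1.5],[-0.5,0,0,0,0,0,1.5],[-1.0,0,0,0,0,0,1.5],[-1.6,0,0,0,0,0,1.5],[-2.2,0,0,0,0,0,1.5]]
  ]
}}

```text
clock: 12.55
eef_pos: [476.4, -47.7, 57.8]
tool_rot: [3.141, -0.001, 1.293]
force: [0.3, -1.1, -1.7]
width: 25.8
```

Call:
{"api": "carry_out", "payload": {
  "series": [
    [[-0.3,0,0,0,0,0,1.5],[-0.4,0,0,0,0,0,1.5],[-0.4,0,0,0,0,0,1.5],[-0.4,0,0,0,0,0,1.5],[-0.4,0,0,0,0,0,1.5]]
  ]
}}

```text
clock: 12.97
eef_pos: [475.2, -51.4, 57.7]
tool_rot: [3.141, -0.0, 1.292]
force: [0.7, -0.1, -2.2]
width: 25.1
```

```bash
python3 - <<'E'
from h import *
from cell import *
ch()
d=get_image("side");np.savez("side8.npz",**d);zs(d,(190,150,350,280),5,"pics/side8.png")
print(depthfit(d,(200,200,345,280),org,[507.9,53,1.291,28],[.5,.5,.005,5]))
E
```

```text
t 12.97 along -109.62 lat 0.31 z 57.7 yaw 1.292 Fal 0.07 Flat -0.69 Fz -2.19 w 25.1
(array([507.64412186,  53.0629756 ,   1.29266876,  28.65861798]), np.float64(3.3168427639316374))
```

View pics/side8.png

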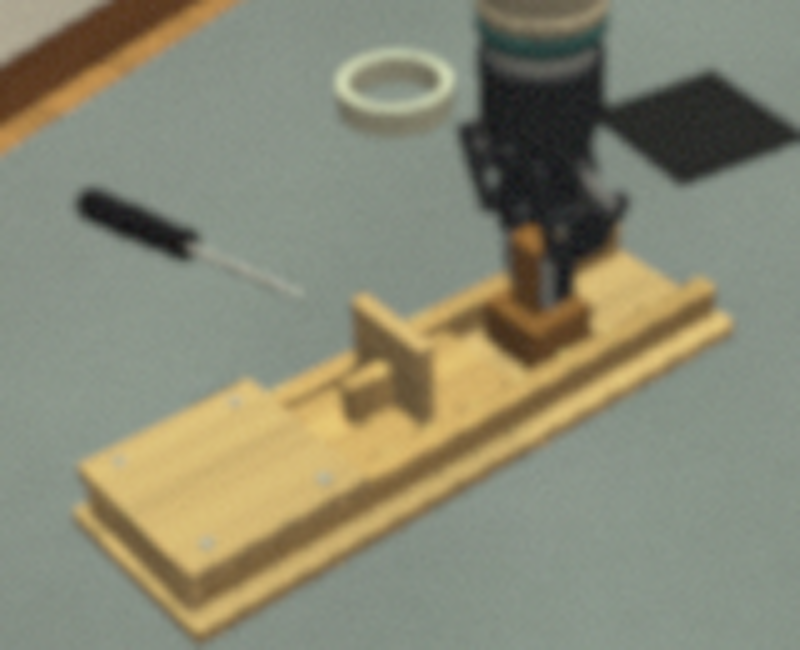

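Call:
{"api": "carry_out", "payload": {
  "series": [
    [[0,0,-0.7,0,0,0,1.5],[0,0,-2.2,0,0,0,1.5],[0,0,-4.4,0,0,0,1.5],[0,0,-6.6,0,0,0,1.5],[0,0,-8.3,0,0,0,1.5]]
  ]
}}

```text
clock: 13.43
eef_pos: [475.3, -51.6, 142.6]
tool_rot: [3.14, -0.0, 1.292]
force: [-0.0, -0.2, -1.7]
width: 25.1
```

```bash
python3 - <<'E'
from h import *
go([525,-357.5,140],1.12)
E
```

```text
row [-28.045  13.192   0.264] [ 0.0011 -0.0004  0.1722] | dist 309.9 deg 9.9
now 13.43 [475.3 -51.6 142.6] [ 3.14  -0.     1.292] F [-0.03 -0.15 -1.69] w 25.1 q [ 0.16  0.53 -0.16  2.07  0.16  0.55 -0.39]
```

Call:
{"api": "carry_out", "payload": {
  "series": [
    [[-1.2,0.6,0,0,0,0.01,1.5],[-3.8,1.8,0,0,0,0.03,1.5],[-7.0,3.3,0,0,0,0.06,1.5],[-10.5,4.9,0,0,0,0.09,1.5],[-14.0,6.6,0,0,0,0.12,1.5]]
  ]
}}

```text
clock: 13.85
eef_pos: [499.9, -205.5, 141.4]
tool_rot: [3.142, -0.0, 1.172]
force: [1.5, 1.0, -2.2]
width: 25.4
```

Call:
{"api": "carry_out", "payload": {
  "series": [
    [[-3.8,1.3,0.1,0,0,0.03,1.5],[-7.5,2.5,0.1,0,0,0.05,1.5],[-10.6,3.6,0.1,0,0,0.05,1.5],[-13.0,4.4,0.1,0,0,0.05,1.5],[-14.4,4.9,0.1,0,0,0.05,1.5]]
  ]
}}

```text
clock: 14.27
eef_pos: [487.6, -360.5, 140.0]
tool_rot: [3.141, 0.002, 1.118]
force: [0.2, -0.3, -1.9]
width: 25.5
```

Call:
{"api": "carry_out", "payload": {
  "series": [
    [[0,0,0,0,0,0,1.5],[0,0,0,0,0,0,1.5],[0,0,0,0,0,0,1.5],[0,0,0,0,0,0,1.5],[0,0,0,0,0,0,1.5]]
  ]
}}

```text
clock: 14.68
eef_pos: [489.8, -354.3, 139.9]
tool_rot: [-3.141, -0.001, 1.125]
force: [0.4, 0.6, -2.2]
width: 25.5
```

```bash
python3 - <<'E'
from h import *
go([525,-357.5,46],1.12)
E
```

```text
row [1.224 3.315 9.386] [-0.0003 -0.0009  0.0046] | dist 100.3 deg 0.3
now 14.68 [ 489.8 -354.3  139.9] [-3.141e+00 -1.000e-03  1.125e+00] F [ 0.44  0.64 -2.18] w 25.5 q [ 0.68  0.68 -0.16  1.73  0.14  0.74  0.  ]
```

Call:
{"api": "carry_out", "payload": {
  "series": [
    [[0.2,0.6,0.3,0,0,0,1.5],[0.6,1.5,1.2,0,0,0,1.5],[0.9,2.5,2.8,0,0,0,1.5],[1.1,3.1,4.4,0,0,0,1.5],[1.2,3.3,5.5,0,0,0,1.5]]
  ]
}}

```text
clock: 15.1
eef_pos: [526.0, -358.7, 82.6]
tool_rot: [3.142, -0.001, 1.123]
force: [-0.6, 0.5, -2.0]
width: 25.3
```

Call:
{"api": "carry_out", "payload": {
  "series": [
    [[0,0,0.4,0,0,0,1.5],[0,0,0.5,0,0,0,1.5],[0,0,0.5,0,0,0,1.5],[0,0,0.5,0,0,0,1.5],[0,0,0.5,0,0,0,1.5]]
  ]
}}

```text
clock: 15.52
eef_pos: [524.3, -360.3, 80.6]
tool_rot: [3.14, 0.0, 1.121]
force: [0.1, 0.4, -3.0]
width: 25.4
```

Call:
{"api": "carry_out", "payload": {
  "series": [
    [[0,0,0,0,0,0,1.5],[0,0,0,0,0,0,1.5],[0,0,0,0,0,0,1.5]]
  ]
}}

```text
clock: 15.77
eef_pos: [524.2, -360.0, 80.2]
tool_rot: [3.141, 0.0, 1.122]
force: [0.0, 0.3, -2.6]
width: 25.3
```

```bash
python3 - <<'E'
from h import *
from cell import *
go([525,-357.5,46],1.12)
d=get_image("side");zs(d,(290,90,370,200),5,"pics/s9.png")
E
```

```text
row [ 0.262 -0.037  3.42 ] [0.0007 0.0001 0.0016] | dist 34.3 deg 0.1
now 15.77 [ 524.2 -360.    80.2] [3.141 0.    1.122] F [ 0.    0.34 -2.61] w 25.3 q [ 0.64  0.79 -0.14  1.68  0.16  0.68 -0.03]
```

View pics/s9.png

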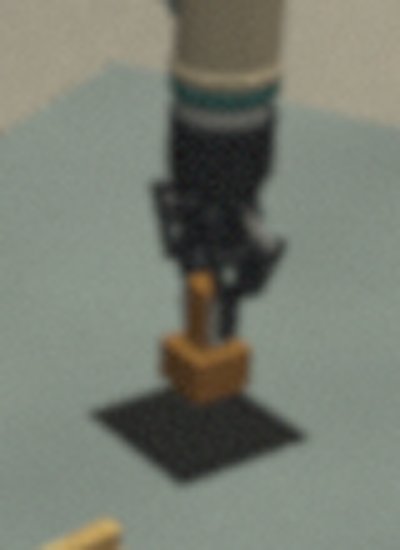

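Call:
{"api": "carry_out", "payload": {
  "series": [
    [[0.1,0,0.4,0,0,0,1.5],[0.2,0,1.1,0,0,0,1.5],[0.25,0,1.9,0,0,0,1.5],[0.25,0,2.5,0,0,0,1.5],[0.25,0,2.8,0,0,0,1.5]]
  ]
}}

```text
clock: 16.23
eef_pos: [524.4, -356.9, 50.0]
tool_rot: [-3.139, -0.0, 1.122]
force: [-0.9, -0.4, -2.1]
width: 25.1
```

Call:
{"api": "carry_out", "payload": {
  "series": [
    [[0,0,0.05,0,0,0,1.5],[0,0,0.15,0,0,0,1.5],[0,0,0.25,0,0,0,1.5],[0,0,0.35,0,0,0,1.5],[0,0,0.4,0,0,0,1.5]]
  ]
}}

```text
clock: 16.65
eef_pos: [525.3, -357.6, 47.9]
tool_rot: [3.141, 0.0, 1.122]
force: [0.1, -0.9, -2.4]
width: 25.7
```

Call:
{"api": "carry_out", "payload": {
  "series": [
    [[0,0,0.04,0,0,0,1.5],[0,0,0.08,0,0,0,1.5],[0,0,0.12,0,0,0,1.5],[0,0,0.12,0,0,0,1.5]]
  ]
}}

```text
clock: 16.98
eef_pos: [525.2, -357.5, 46.5]
tool_rot: [3.142, -0.0, 1.122]
force: [-0.4, 0.1, -1.7]
width: 25.6
```

Call:
{"api": "carry_out", "payload": {
  "series": [
    [[0,0,0.04,0,0,0,1.5],[0,0,0.08,0,0,0,1.5],[0,0,0.12,0,0,0,1.5],[0,0,0.12,0,0,0,1.5]]
  ]
}}

```text
clock: 17.32
eef_pos: [525.2, -357.6, 45.3]
tool_rot: [3.142, -0.0, 1.122]
force: [-0.6, -0.4, -2.2]
width: 25.4
```

Call:
{"api": "carry_out", "payload": {
  "series": [
    [[0,0,0.03,0,0,0,1.5],[0,0,0.06,0,0,0,1.5],[0,0,0.08,0,0,0,1.5],[0,0,0.08,0,0,0,1.5]]
  ]
}}

```text
clock: 17.65
eef_pos: [525.3, -357.6, 45.3]
tool_rot: [3.141, 0.0, 1.122]
force: [-0.5, 1.6, 5.0]
width: 25.5
```

Call:
{"api": "carry_out", "payload": {
  "series": [
    [[0,0,-0.05,0,0,0,1.5],[0,0,-0.05,0,0,0,5.0],[0,0,-0.05,0,0,0,8.5],[0,0,-0.05,0,0,0,8.5],[0,0,-0.05,0,0,0,8.5]]
  ]
}}

```text
clock: 18.07
eef_pos: [525.3, -357.6, 44.9]
tool_rot: [3.141, -0.0, 1.122]
force: [-0.1, -0.4, 0.5]
width: 72.7
```

Call:
{"api": "carry_out", "payload": {
  "series": [
    [[0,0,0,0,0,0,8.5],[0,0,0,0,0,0,8.5],[0,0,0,0,0,0,8.5],[0,0,0,0,0,0,8.5]]
  ]
}}

```text
clock: 18.4
eef_pos: [525.2, -357.6, 45.0]
tool_rot: [3.142, -0.0, 1.122]
force: [0.4, -0.4, -0.1]
width: 85.1
```

Call:
{"api": "carry_out", "payload": {
  "series": [
    [[0,0,-0.5,0,0,0,8.5],[0,0,-1.7,0,0,0,8.5],[0,0,-3.5,0,0,0,8.5],[0,0,-5.5,0,0,0,8.5],[0,0,-8.0,0,0,0,8.5]]
  ]
}}

```text
clock: 18.82
eef_pos: [524.6, -357.2, 126.0]
tool_rot: [-3.14, -0.0, 1.122]
force: [0.9, 0.3, -1.2]
width: 85.1
```

Call:
{"api": "carry_out", "payload": {
  "series": [
    [[0,0,-2.5,0,0,0,8.5],[-2,0,-5.0,0,0,0,8.5],[-5,0,-6.5,0,0,0,8.5],[-8.0,0,-7.5,0,0,0,8.5],[-11.0,0,-7.5,0,0,0,8.5]]
  ]
}}

```text
clock: 19.23
eef_pos: [478.4, -458.7, 204.7]
tool_rot: [3.135, 0.002, 1.123]
force: [0.7, -1.5, -0.1]
width: 84.9
```

Call:
{"api": "carry_out", "payload": {
  "series": [
    [[-3,0,0,0,0,0,8.5],[-6,0,0,0,0,0,8.5],[-8,0,0,0,0,0,8.5],[-9,0,0,0,0,0,8.5],[-9,0,0,0,0,0,8.5]]
  ]
}}

```text
clock: 19.65
eef_pos: [436.1, -540.5, 200.7]
tool_rot: [3.141, 0.002, 1.117]
force: [-0.9, -0.3, -0.3]
width: 84.8
```

```bash
python3 - <<'E'
from h import *
from cell import *
go([525,-357.5,46],1.12)
np.set_printoptions(suppress=True,precision=3)
for n in("side","top"):
    d=get_image(n);cv2.imwrite(f"pics/{n}F.png",d["img"]);np.savez(n+"F.npz",**d)
    if n=="side":
        print(depthfit(d,(305,145,355,190),lambda p:[(525.5,-357.4,-.437,120,120,0,4)]+blk(p),[527,-358,-.45],[3,3,.05]))
        print(depthfit(d,(195,190,345,280),org,[507.8,53,1.291,28],[.5,.5,.005,5]))
E
```

```text
row [20.375 -0.035 15.432] [ 0.0005  0.0021 -0.0026] | dist 255.6 deg 0.2
now 19.65 [ 436.1 -540.5  200.7] [3.141e+00 2.000e-03 1.117e+00] F [-0.88 -0.3  -0.28] w 84.8 q [ 0.94  0.73 -0.17  1.41  0.13  1.02  0.29]
(array([ 524.898, -357.954,   -0.454]), np.float64(4.090363132263432))
(array([507.957,  52.988,   1.291,  28.711]), np.float64(3.1184452117418235))
```

View pics/sideF.png

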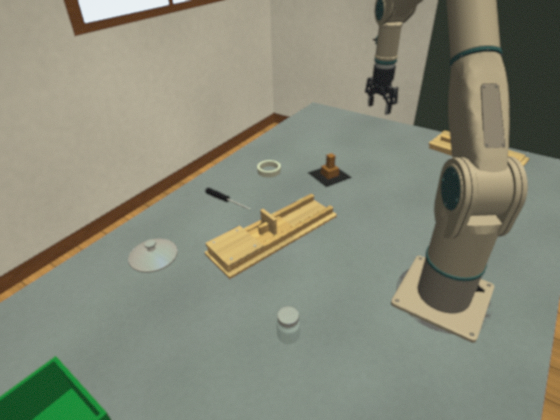

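View pics/topF.png

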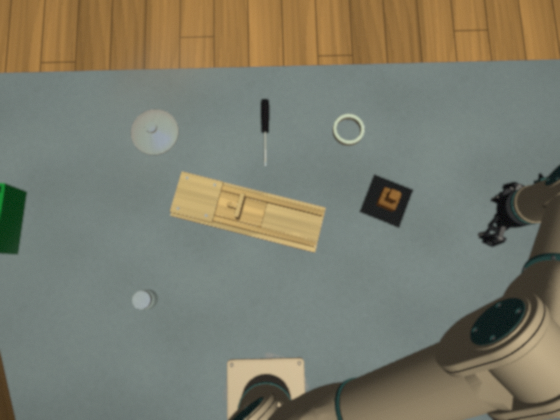

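The side view shows the block upright in the middle of the mat at (330,168). In the top view the block is at (390,198), the divider panel is at (238,206), and the other items are where they started. The gripper is clear.

Call:
{"api": "carry_out", "payload": {
  "series": [
    [[0,0,0,0,0,0,8.5],[0,0,0,0,0,0,8.5],[0,0,0,0,0,0,8.5],[0,0,0,0,0,0,8.5],[0,0,0,0,0,0,8.5]]
  ]
}}

```text
clock: 20.17
eef_pos: [438.8, -537.2, 200.1]
tool_rot: [3.142, -0.0, 1.123]
force: [-0.2, -0.2, -0.1]
width: 84.9
```

```bash
python3 -c "
from cell import *
print(finish_job())"
```

```text
the job is handed in; nothing more can be done
None
```

The divider is home against the stop, and the tapping block is standing upright on its mat. I handed the job in at about 20 s. No verdict came back.

- **Pushing:** I held the block by its post and used its head to push the divider about 42 mm, in short, slow strokes. Sliding took about 1.5–3 N.
- **Stop:** With the nose about 48.7 mm past the mouth, the wrist force rose to 8.5 N. A last 1 mm of commanded travel moved it only 0.1 mm. I take that as the stop, with roughly 6 N on it, but it is hidden, so this rests on force and travel alone. After I backed off, the divider had not moved (within 0.1 mm).
- **Block:** It was set down with about 5 N of contact and released. The final side view puts it within about 1 mm of the mat's centre. That is about 13 mm from where it first stood on the mat.
- **Everything else:** By eye, the other items look unmoved in both final pictures, and the gripper is clear of everything.
- **Disagreement:** The two cameras differed by about 3 mm in world x. I used the average for the block and organiser positions. It caused no trouble in the grasp or the channel.

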